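# Reset the timer and present the truffle dish

## Robot

A 7-joint arm with a two-finger parallel gripper is mounted at the origin on the work surface. World frame = base frame: x ahead of the robot, y to its left, z up, the work surface at z = 0. Lengths are in m, angles in rad, forces in N, time in s.
With the tool pointing down it reaches from about 0.425 to 0.925 m from the base axis. Payload 6.8 kg.
Tool frame: the origin (TCP) lies between the finger pads; the fingertips stand r.tcp_to_tips ahead of it and the grasp point (between the pads) lies 3 mm ahead of it (r.tcp_to_tips is the distance from the TCP to the fingertips, in m); z points along the fingers, y is the line along which they close (so a half turn about z gives the same grasp; the last joint's range is limited). The gripper opens to 85 mm and grips with 20 to 120 N. Pads are 22 mm wide; open, the fingers measure 114 mm over their backs; the gripper's body (76 mm by 85 mm) begins 54 mm behind the grasp point. The pads swing forward as they close: fully open they stand 13 mm farther back than shut.
Start: joints at [1.198, 0.477, 0.022, 1.555, -0.011, 1.109, -0.083], TCP at [0.177, -0.651, 0.253] pointing down, gripper open.
Joint ranges: [-2.96, 2.96], [-0.34, 2.1], [-1.41, 1.46], [0.24, 2.44], [-1.37, 4.51], [0.17, 1.92], [-2.96, 2.96]. Speed limits (rad/s): [2.39, 2.39, 3.14, 3.14, 3.14, 3.14, 3.14].

## Interface

Orientations are given as a rotation vector (axis times angle).
In Python, from bench import r gives the robot as it stands. The module is installed in compiled form; this text tells all that it offers.
- The arm moves only by the tool step_arm, never from a script. Its argument "moves" is a list of rows, each an object of numbers: "rx", "ry", "rz": the turn, a rotation vector about the tool's x, y, z in degrees; "dx", "dy", "dz": the shift along the tool's x, y, z in mm; "gripper": the opening, from -1 (shut) to 1 (fully open). In form: [{"rx": .., "ry": .., "rz": .., "dx": .., "dy": .., "dz": .., "gripper": ..}, ...]. A call has 1 to 20 rows; each row shifts and turns the commanded pose from where the row before left it, along the tool's axes as they then stand; what a row does not reach is not made up. A row lasts 1/8 s, in which the tool goes at most 62.5 mm and 10.7 degrees, less where a joint would pass 70% of its speed; a pose out of reach is approached as far as the arm can. A call is refused whole if a number of a shift passes 62.5 or a number of a turn 10.7, either way. A call with a gripper value outside its range is refused whole. The fingers move at their own pace and stop on an object; "grip_force" is the grip in N (left out, the last holds). Time passes only in rows, so rows that do not move let the fingers close. It gives the time, the measured TCP pose, the force, the opening and the grip force at its end, in the units of the state.
- r.get_obs(): the state, without advancing time (a new reading comes with each control period).
- r.grab_frame(name): name is "scene" or "top" or "wrist"; returns the picture (400x640x3 uint8, blue, green, red); there is no depth.
- r.camera_info(name): a dict with "mtx" (3x3 intrinsics, pixels), "rvec" (rotation vector, rad) and "tvec" (3), from world to camera coordinates, as OpenCV has them. Camera axes: x right, y down, z forward; pixel columns grow to the right and rows downward; lengths in m; the calibration is good to about 2 mm. The wrist camera is an equidistant fisheye: a pixel r from the principal point sees the ray r / f radians off the axis. A picture is of the moment at which its call begins: read the wrist's pose just before it. camera_info takes no time and is no camera call; for the wrist camera it gives the pose at the moment of the call.
- r.hand_in(): hands the job in; it is judged then, once.
The state is a dict: "clock": time; "joints": joint angles; "qvel": joint speeds; "tau": joint torques, N m; "tcp_pos": TCP position; "orientation": TCP orientation; "contact_force": force on the tool from outside, world axes, zero at the start; "moment": the same for the moment, N m; "grip_width": finger opening in m; "gripper_force": force on a finger pad.
Only numpy, scipy, OpenCV 4.12 (cv2) and the standard library are available. Lean on these libraries where they do the work, as an engineer would, in place of code of your own. Each camera call takes 0.05 s, during which the arm holds its last target. There are 200 camera calls.

## Task

The truffle has set: turn the kitchen timer's knob back (anticlockwise) to its zero stop, and then lift the dish by its wooden handle bar straight up off the trivet by about 10 cm, before turning it. There, over the trivet, turn the dish gently a quarter turn anticlockwise seen from above, so that its ear comes round from the robot's right to point away from the robot towards the guest, keeping the dish level and the loose truffle in its middle all the time. Finish while holding the dish up there, level and still; leave everything else on the counter alone.

Things in the scene. Friction and masses are not known exactly. Their poses are not given: they have to be found in the camera images.
- timer (a joint): Angle of the kitchen timer's knob, rad. 0 = zero stop (a hard stop; the knob's line then points at the broad mark on the case). Grows clockwise seen from above; starts between 0.6 and 1.35. To reset it, turn the knob anticlockwise by this angle until it meets the stop. It stays where it is left; friction about 0.03 N m.
- timer_grip (a point): Grip point of the timer's knob: on its vertical axis, 61 mm above the counter. The knob is a black upright bar along this frame's x axis, a white line on top of its -x end, 42 mm long, 14 mm thick (along y), its free sides from 38 to 68 mm above the counter; z is up. The frame turns with the knob.
- timer_case: Fixed round steel case of the kitchen timer, 92 mm across, top 24 mm above the counter (an aluminium disc and the knob's round foot on it, 68 and 44 mm across, reach up to 38 mm). Origin at the centre of its underside; its broad black zero mark lies on its -x side.
- trivet: Fixed square wooden trivet, 150 x 150 mm, its flat top 30 mm above the counter; origin at the centre of its underside on the counter, z up, x and y along its sides. The dish starts centred on it, with its axes along the trivet's.
- dish: Round white dish, 160 mm across, rim 28 mm high, loose, 0.28 to 0.52 kg, on the trivet; origin at the centre of its underside, z up. Inside, a very shallow cone (7 degrees) falls to a 16 mm flat in the middle, 8 mm above the underside. Steel wires from the rim at x = -74 and +74 mm carry a wooden bar over it, along x. A flat ear, 44 mm wide, sticks out of the rim on the -y side only.
- dish_bar (a point): Centre of the dish's wooden handle bar, on the dish's axis 100 mm above its underside (130 mm above the counter at the start). The bar is level, along the dish's x axis, 86 mm long, 14 mm wide (y) and 18 mm high; the truffle's top lies 51 mm below the bar's underside, and the space beside the bar is free. Axes as the dish's.
- dish_ear (a point): Outer end of the dish's ear: at y = -105 mm, 25 mm above the dish's underside. Axes as the dish's.
- truffle_center (a point): Centre of the round chocolate truffle, a hard dark brown ball 32 mm across, 20 g, lying loose in the middle of the dish; it rolls freely and drifts up the shallow cone when the dish is tilted or jerked, so move gently.
- shaker: Bystander, loose, to be left alone: small white ceramic salt shaker with a steel top, 36 mm across, 75 mm high; origin at the centre of its underside.
- spoon: Bystander, loose, to be left alone: steel spoon lying flat, 150 mm long; origin at the centre of its underside.
- mill: Bystander, loose, to be left alone: dark turned-wood pepper mill, 52 mm across, 156 mm high; origin at the centre of its underside.
- mug: Bystander, loose, to be left alone: white mug, 82 mm across, 90 mm high; origin at the centre of its underside.
- jar: Bystander, loose, to be left alone: glass jar with steel cap, 76 mm across, 120 mm high; origin at the centre of its underside.
- bowl: Bystander, loose, to be left alone: white bowl, 120 mm across, 55 mm high; origin at the centre of its underside.
- egg_cup: Bystander, loose, to be left alone: wooden egg cup, 50 mm across, 60 mm high; origin at the centre of its underside.
There are look-alikes about, which are no part of the job. What is shaped like the timer_case but blue, orange or purple is not meant.

How it is judged:
By the outcome, as a careful person would: the job done as asked, in the order asked, and still so for the second after the job is handed in, while the arm keeps its last pose, push and grip.
It also fails if it takes over 59 s, if anything falls off the work surface, if the arm or the gripper's body presses on something with over 40 N, if the wrist force passes 120 N, or if a joint passes its speed limit or range.

## Working session

There is one attempt and no reset: what is moved stays moved. The work goes in short steps, Python scripts to look and compute and a tool call to move; the robot and the scene stay as the last step left them, time stands still between calls to the robot, and variables do not carry over. Pictures are saved under pics/ and viewed, at most 10 in all, crops included, and the job is handed in when it is done.

Besides the shell and the picture viewer there is one more tool, called after "Request:" as a command line: name --argument value ..., lists and objects as JSON in quotes. step_arm: Moves the arm, as the interface text tells. Its arguments: {"type":"object","properties":{"moves":{"type":"array","items":{"type":"object","properties":{"rx":{"type":"number"},"ry":{"type":"number"},"rz":{"type":"number"},"dx":{"type":"number"},"dy":{"type":"number"},"dz":{"type":"number"},"gripper":{"type":"number"}}}},"grip_force":{"type":"number"}},"required":["moves"]}

```bash
mkdir -p pics
python3 - <<'E'
from bench import r
import cv2,numpy as np
for n in("top","scene"):
    f=r.grab_frame(n); cv2.imwrite(f"pics/{n}0.png",f)
    c=r.camera_info(n); R=cv2.Rodrigues(np.array(c["rvec"]))[0]
    print(n,np.round(c["mtx"],1).tolist(),np.round(-R.T@np.array(c["tvec"]).ravel(),3),np.round(R,2).tolist())
o=r.get_obs(); print(o, r.tcp_to_tips)
E
```

```text
top [[405.3, 0.0, 320.1], [0.0, 405.3, 196.0], [0.0, 0.0, 1.0]] [0.275 0.014 1.427] [[-0.07, -1.0, -0.0], [-0.98, 0.07, -0.2], [0.2, -0.01, -0.98]]
scene [[368.1, 0.0, 319.9], [0.0, 368.1, 198.1], [0.0, 0.0, 1.0]] [ 1.073 -0.418  0.886] [[0.64, 0.77, -0.01], [0.56, -0.48, -0.67], [-0.52, 0.43, -0.74]]
{'clock': 0.1, 'joints': array([ 1.19791058,  0.47775476,  0.02232391,  1.55635233, -0.01154266,
        1.10932591, -0.08309913]), 'qvel': array([-0.00034851, -0.00282707, -0.00022028, -0.00320833,  0.0001954 ,
        0.00096311, -0.00146303]), 'tau': array([ 3.94379589e-03, -5.97764003e+01,  1.61336381e+00, -2.81957996e+01,
        1.27676589e-02,  5.01129936e-03,  1.07250486e-05]), 'tcp_pos': array([ 0.17652907, -0.65097988,  0.25239762]), 'orientation': array([-3.11242487e+00, -4.14516730e-01,  4.78427921e-04]), 'contact_force': array([-0.39182317,  0.41621195,  0.08086164]), 'moment': array([ 0.01614199,  0.00990632, -0.05285399]), 'gripper_force': 0.0, 'grip_width': 0.08502425539554821} 0.022
```

View pics/top0.png

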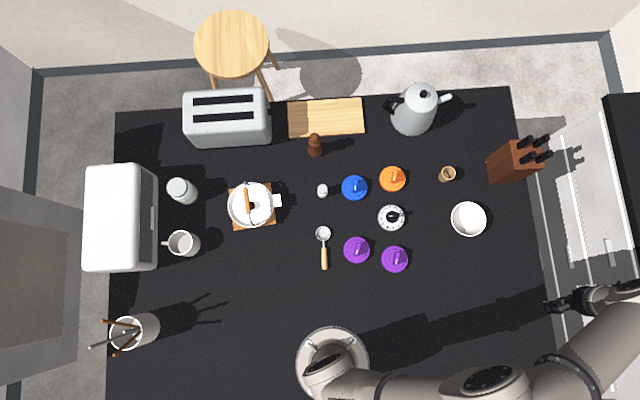

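View pics/scene0.png

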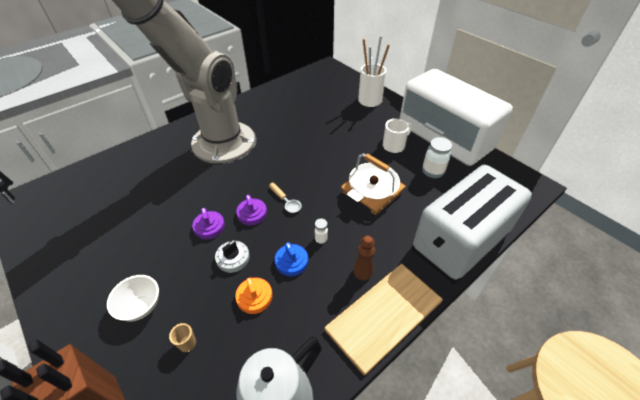

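The steel timer is at top (391,217) and scene (232,257). Its look-alikes in the top view are blue (355,187), orange (393,179) and purple (356,250) and (395,259). Only the one at (391,217) has a steel case and black knob, so it fits the description. The dish on the trivet is at (251,204), with its ear to the right at (277,200). I'll confirm with one enlarged crop.

```bash
cat > h.py <<'E'
from bench import r
import cv2,numpy as np
def cam(n):
    c=r.camera_info(n); R=cv2.Rodrigues(np.array(c["rvec"]))[0]; t=np.array(c["tvec"]).ravel()
    return np.array(c["mtx"]),R,t
def ray(n,p,C=None):
    K,R,t=C or cam(n); 
    if n=="wrist":
        d=np.array([(p[0]-K[0,2])/K[0,0],(p[1]-K[1,2])/K[1,1]]); th=np.hypot(*d)
        v=np.r_[d/max(th,1e-9)*np.sin(th),np.cos(th)]
    else: v=np.linalg.inv(K)@np.r_[p,1]
    return -R.T@t,R.T@v
def plane(n,p,z,C=None):
    o,d=ray(n,p,C); return o+d*(z-o[2])/d[2]
def proj(n,X,C=None):
    K,R,t=C or cam(n); v=R@np.array(X)+t
    if n=="wrist":
        h=np.hypot(v[0],v[1]); th=np.arctan2(h,v[2]); return K[:2,2]+np.array([K[0,0]*v[0],K[1,1]*v[1]])/h*th
    v=K@v; return v[:2]/v[2]
def tri(n1,p1,n2,p2):
    o1,d1=ray(n1,p1);o2,d2=ray(n2,p2)
    s=np.linalg.lstsq(np.c_[d1,-d2],o2-o1,rcond=None)[0]
    a,b=o1+s[0]*d1,o2+s[1]*d2; return (a+b)/2,np.linalg.norm(a-b)
E
python3 - <<'E'
from h import *
a=cv2.imread("pics/top0.png");b=cv2.imread("pics/scene0.png")
f=lambda im,x,y,w,h:cv2.resize(im[y:y+h,x:x+w],(400,300),interpolation=cv2.INTER_CUBIC)
cv2.imwrite("pics/c0.png",np.vstack([np.hstack([f(a,361,195,60,45),f(b,202,235,60,45)]),np.hstack([f(a,211,175,80,60),f(b,330,145,88,66)])]))
print("timer",plane("top",(391,217.5),.03),plane("scene",(232,257),.03))
print("dish",tri("top",(247,197),"scene",(377,162)),plane("top",(251,204),.05))
E
```

```text
timer [ 0.47111644 -0.2424594   0.03      ] [ 0.4865611  -0.24817852  0.03      ]
dish (array([0.55432282, 0.23500739, 0.14304227]), np.float64(0.0020145276239190795)) [0.54954413 0.2388961  0.05      ]
```

View pics/c0.png

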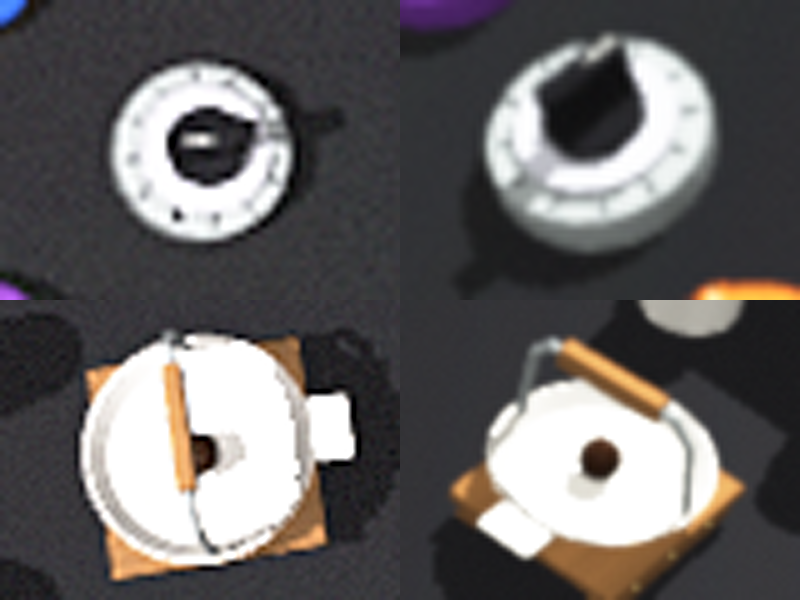

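The crop confirms it: a steel case with a black knob. The white line points left (+y) and the broad mark is at the lower left, about 65° anticlockwise of it. Next I move over the timer for a wrist view.

Request:
step_arm --moves '[{"dx": 20, "dy": -16}, {"dx": 39, "dy": -31}, {"dx": 39, "dy": -31}, {"dx": 39, "dy": -31}, {"dx": 39, "dy": -31}, {"dx": 39, "dy": -31}, {"dx": 39, "dy": -31}, {"dx": 39, "dy": -31}, {"dx": 39, "dy": -31}, {"dx": 39, "dy": -31}, {"dx": 20, "dy": -16}, {}]'

```text
invalid input at $.moves[0]: expected keys rx, ry, rz, dx, dy, dz, gripper
```

Run:
```python
from h import *
o=r.get_obs(); C=cam("wrist"); f=r.grab_frame("wrist"); np.savez("w1",*C); cv2.imwrite("pics/w1.png",f)
print(o["clock"],o["tcp_pos"],o["orientation"],o["joints"].round(3),o["contact_force"].round(2)); print(C[0].round(1).tolist(),(-C[1].T@C[2]).round(3),C[1].round(2).tolist(),proj("wrist",[.475,-.245,.03]))
```

```text
0.1 [ 0.17652907 -0.65097988  0.25239762] [-3.11242487e+00 -4.14516730e-01  4.78427921e-04] [ 1.198  0.478  0.022  1.556 -0.012  1.109 -0.083] [-0.39  0.42  0.08]
[[309.7, 0.0, 321.5], [0.0, 309.7, 201.4], [0.0, 0.0, 1.0]] [ 0.246 -0.632  0.374] [[0.26, -0.97, -0.0], [-0.92, -0.25, 0.29], [-0.28, -0.07, -0.96]] [106.64246626 -77.81516056]
```

View pics/w1.png

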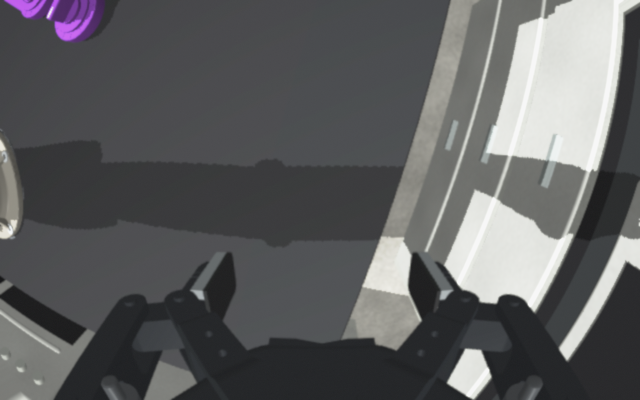

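The move was refused because every row needs all the keys, so this picture is still the start view, with no timer in it. I'll send the move again with full rows.

Request:
step_arm --moves '[{"rx": 0, "ry": 0, "rz": 0, "dx": 18, "dy": -16, "dz": 0, "gripper": 1}, {"rx": 0, "ry": 0, "rz": 0, "dx": 36, "dy": -32, "dz": 0, "gripper": 1}, {"rx": 0, "ry": 0, "rz": 0, "dx": 36, "dy": -32, "dz": 0, "gripper": 1}, {"rx": 0, "ry": 0, "rz": 0, "dx": 36, "dy": -32, "dz": 0, "gripper": 1}, {"rx": 0, "ry": 0, "rz": 0, "dx": 36, "dy": -32, "dz": 0, "gripper": 1}, {"rx": 0, "ry": 0, "rz": 0, "dx": 36, "dy": -32, "dz": 0, "gripper": 1}, {"rx": 0, "ry": 0, "rz": 0, "dx": 36, "dy": -32, "dz": 0, "gripper": 1}, {"rx": 0, "ry": 0, "rz": 0, "dx": 36, "dy": -32, "dz": 0, "gripper": 1}, {"rx": 0, "ry": 0, "rz": 0, "dx": 36, "dy": -32, "dz": 0, "gripper": 1}, {"rx": 0, "ry": 0, "rz": 0, "dx": 36, "dy": -32, "dz": 0, "gripper": 1}, {"rx": 0, "ry": 0, "rz": 0, "dx": 18, "dy": -16, "dz": 0, "gripper": 1}, {"rx": 0, "ry": 0, "rz": 0, "dx": 0, "dy": 0, "dz": 0, "gripper": 1}]'

```text
clock: 1.65
tcp_pos: [0.4413, -0.2466, 0.2532]
orientation: [-3.113, -0.421, -0.0]
contact_force: [0.5, -0.8, -0.5]
grip_width: 0.0852
gripper_force: 0.0
```

Run:
```python
from h import *
o=r.get_obs(); C=cam("wrist"); f=r.grab_frame("wrist"); np.savez("w2",*C); cv2.imwrite("pics/w2.png",f)
print(o["clock"],o["tcp_pos"],o["orientation"],o["joints"].round(3),o["contact_force"].round(2)); print((-C[1].T@C[2]).round(3),proj("wrist",[.475,-.245,.03]))
```

```text
1.65 [ 0.44131819 -0.24655333  0.25322666] [-3.11270630e+00 -4.21007749e-01 -3.87677394e-04] [ 0.578  0.21  -0.22   1.942  0.054  0.995 -0.968] [ 0.53 -0.81 -0.46]
[ 0.511 -0.227  0.375] [326.92902042 145.10077024]
```

View pics/w2.png

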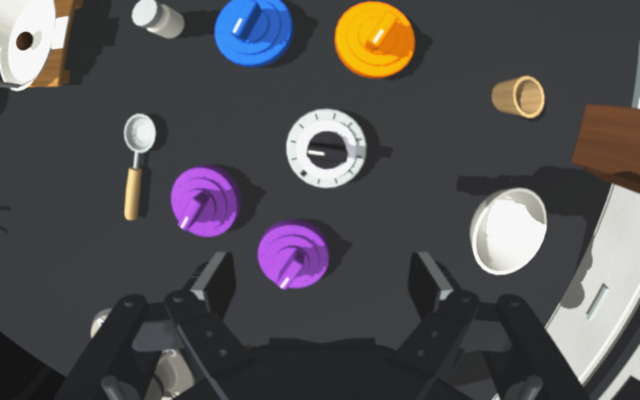

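The timer ring is centred at about (327,148). The knob's line points left at (316,152), the broad mark is at (304,173), and the knob spans roughly (306–348, 150). Now I measure it.

Run:
```python
from h import *
d=np.load("w2.npz"); C=[d[k] for k in d.files]; f=cv2.imread("pics/w2.png"); hsv=cv2.cvtColor(f,cv2.COLOR_BGR2HSV)
x0,y0=277,100; hs=hsv[y0:y0+100,x0:x0+100]
m=((hs[...,1]<60)&(hs[...,2]>120)).astype(np.uint8)
c=max(cv2.findContours(m,cv2.RETR_EXTERNAL,cv2.CHAIN_APPROX_NONE)[0],key=cv2.contourArea)[:,0]+[x0,y0]
hull=cv2.convexHull(c)[:,0]
P=np.array([plane("wrist",p,.024,C)[:2] for p in hull],np.float32)
(cx,cy),rad=cv2.minEnclosingCircle(P); print("case",cx,cy,rad); 
# rectified top view at plane z, 0.2mm/px
def rect(z,h=.06,s=.0003):
    n=int(2*h/s); g=np.zeros((n,n,2),np.float32)
    for i in range(n):
        for j in range(n): g[i,j]=proj("wrist",[cx+h-i*s,cy+h-j*s,z],C)
    return cv2.remap(f,g,None,cv2.INTER_CUBIC)
cv2.imwrite("pics/r2.png",np.hstack([rect(.024),rect(.068)]))
```

```text
case 0.4712843894958496 -0.24298003315925598 0.046345170587301254
```

View pics/r2.png

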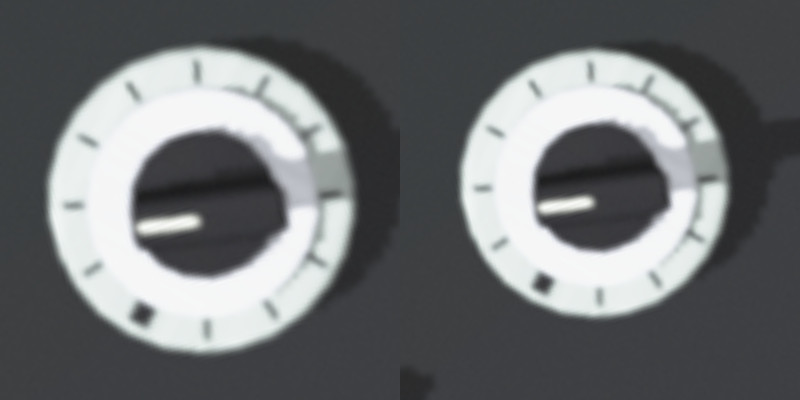

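Rectified, the case centre is (0.471,-0.243). The line points at 96.6° and the mark at 153.2°, so the knob needs a 56.6° anticlockwise turn. I'll align the tool with y at 6.6° and descend most of the way.

Request:
step_arm --moves '[{"rx": 0, "ry": 0, "rz": 0, "dx": 15, "dy": 2.5, "dz": 0, "gripper": 0.4}, {"rx": 0, "ry": 0, "rz": 0, "dx": 14.5, "dy": 2.5, "dz": 0, "gripper": 0.4}, {"rx": 0, "ry": 0, "rz": -10, "dx": 0, "dy": 0, "dz": 10, "gripper": 0.4}, {"rx": 0, "ry": 0, "rz": -10, "dx": 0, "dy": 0, "dz": 20, "gripper": 0.4}, {"rx": 0, "ry": 0, "rz": -10, "dx": 0, "dy": 0, "dz": 20, "gripper": 0.4}, {"rx": 0, "ry": 0, "rz": -10, "dx": 0, "dy": 0, "dz": 20, "gripper": 0.4}, {"rx": 0, "ry": 0, "rz": -10, "dx": 0, "dy": 0, "dz": 20, "gripper": 0.4}, {"rx": 0, "ry": 0, "rz": -10, "dx": 0, "dy": 0, "dz": 20, "gripper": 0.4}, {"rx": 0, "ry": 0, "rz": -10, "dx": 0, "dy": 0, "dz": 20, "gripper": 0.4}, {"rx": 0, "ry": 0, "rz": -10, "dx": 0, "dy": 0, "dz": 10, "gripper": 0.4}, {"rx": 0, "ry": 0, "rz": -1.2, "dx": 0, "dy": 0, "dz": 0, "gripper": 0.4}, {"rx": 0, "ry": 0, "rz": 0, "dx": 0, "dy": 0, "dz": 0, "gripper": 0.4}]'

```text
clock: 3.2
tcp_pos: [0.4708, -0.2459, 0.1136]
orientation: [2.098, 2.337, 0.001]
contact_force: [0.2, 0.3, -0.2]
grip_width: 0.0596
gripper_force: 0.0
```

Run:
```python
from h import *
o=r.get_obs(); C=cam("wrist"); f=r.grab_frame("wrist")
R=cv2.Rodrigues(o["orientation"])[0]; print(o["clock"],o["tcp_pos"],o["joints"].round(2)); print(R.round(4), np.degrees(np.arctan2(R[1,1],R[0,1])))
p=proj("wrist",[.471,-.243,.068]);print(p)
x,y=int(p[0]),int(p[1]);cv2.imwrite("pics/w3.png",cv2.resize(f[y-75:y+75,x-100:x+100],(800,600)))
```

```text
3.2 [ 0.47081199 -0.24591543  0.11358748] [ 0.73  0.46 -0.46  1.99  0.29  0.75  0.21]
[[-1.075e-01  9.942e-01  8.000e-04]
 [ 9.942e-01  1.075e-01  0.000e+00]
 [-0.000e+00  8.000e-04 -1.000e+00]] 6.170981859699006
[323.57981678 233.90400934]
```

View pics/w3.png

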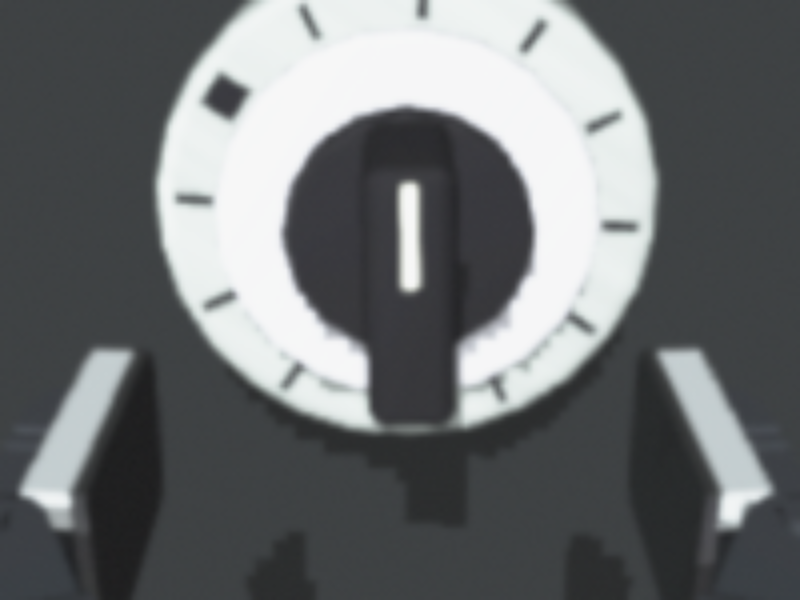

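The knob is upright in the crop, at about x=412 and y 165–420, so it's aligned within 1° and about 1.5 mm right of the finger midpoint (400). Next I shift, descend and close.

Request:
step_arm --grip_force 35 --moves '[{"rx": 0, "ry": 0, "rz": 0, "dx": 2.5, "dy": 1.5, "dz": 8, "gripper": 0.4}, {"rx": 0, "ry": 0, "rz": 0, "dx": 0, "dy": 0, "dz": 14, "gripper": 0.4}, {"rx": 0, "ry": 0, "rz": 0, "dx": 0, "dy": 0, "dz": 14, "gripper": 0.4}, {"rx": 0, "ry": 0, "rz": 0, "dx": 0, "dy": 0, "dz": 8, "gripper": 0.4}, {"rx": 0, "ry": 0, "rz": 0, "dx": 0, "dy": 0, "dz": 4, "gripper": 0.4}, {"rx": 0, "ry": 0, "rz": 0, "dx": 0, "dy": 0, "dz": 0, "gripper": 0.4}, {"rx": 0, "ry": 0, "rz": 0, "dx": 0, "dy": 0, "dz": 0, "gripper": -1}, {"rx": 0, "ry": 0, "rz": 0, "dx": 0, "dy": 0, "dz": 0, "gripper": -1}, {"rx": 0, "ry": 0, "rz": 0, "dx": 0, "dy": 0, "dz": 0, "gripper": -1}, {"rx": 0, "ry": 0, "rz": 0, "dx": 0, "dy": 0, "dz": 0, "gripper": -1}, {"rx": 0, "ry": 0, "rz": 0, "dx": 0, "dy": 0, "dz": 0, "gripper": -1}]'

```text
clock: 4.62
tcp_pos: [0.4726, -0.243, 0.0659]
orientation: [2.093, 2.34, 0.002]
contact_force: [4.0, 0.6, 1.6]
grip_width: 0.0133
gripper_force: 39.6
```

Request:
step_arm --moves '[{"rx": 0, "ry": 0, "rz": -4, "dx": 0, "dy": 0, "dz": 0, "gripper": -1}, {"rx": 0, "ry": 0, "rz": -7, "dx": 0, "dy": 0, "dz": 0, "gripper": -1}, {"rx": 0, "ry": 0, "rz": -7, "dx": 0, "dy": 0, "dz": 0, "gripper": -1}, {"rx": 0, "ry": 0, "rz": -7, "dx": 0, "dy": 0, "dz": 0, "gripper": -1}, {"rx": 0, "ry": 0, "rz": -7, "dx": 0, "dy": 0, "dz": 0, "gripper": -1}, {"rx": 0, "ry": 0, "rz": -7, "dx": 0, "dy": 0, "dz": 0, "gripper": -1}, {"rx": 0, "ry": 0, "rz": -7, "dx": 0, "dy": 0, "dz": 0, "gripper": -1}, {"rx": 0, "ry": 0, "rz": -4, "dx": 0, "dy": 0, "dz": 0, "gripper": -1}, {"rx": 0, "ry": 0, "rz": 0, "dx": 0, "dy": 0, "dz": 0, "gripper": -1}]'

```text
clock: 5.75
tcp_pos: [0.4729, -0.2429, 0.0659]
orientation: [0.908, 3.005, 0.001]
contact_force: [5.2, 0.8, 2.1]
grip_width: 0.013
gripper_force: 39.7
```

```bash
cat >> h.py <<'E'
def st():
    o=r.get_obs();R=cv2.Rodrigues(o["orientation"])[0]
    print(o["clock"],o["tcp_pos"].round(4),"yaw_y",np.degrees(np.arctan2(R[1,1],R[0,1])).round(2),"tilt",R[:2,2].round(4),"F",o["contact_force"].round(2),"M",o["moment"].round(3),"q",o["joints"].round(2),o["grip_width"].round(4),o["gripper_force"])
E
python3 -c "from h import *;st()"
```

```text
Traceback (most recent call last):
  File "h.py", line 26, in st
    print(o["clock"],o["tcp_pos"].round(4),"yaw_y",np.degrees(np.arctan2(R[1,1],R[0,1])).round(2),"tilt",R[:2,2].round(4),"F",o["contact_force"].round(2),"M",o["moment"].round(3),"q",o["joints"].round(2),o["grip_width"].round(4),o["gripper_force"])
                                                                                                                                                                                                            ^^^^^^^^^^^^^^^^^^^^^
AttributeError: 'float' object has no attribute 'round'
```

Request:
step_arm --moves '[{"rx": 0, "ry": 0, "rz": -3, "dx": 0, "dy": 0, "dz": 0, "gripper": -1}, {"rx": 0, "ry": 0, "rz": -3, "dx": 0, "dy": 0, "dz": 0, "gripper": -1}, {"rx": 0, "ry": 0, "rz": 0, "dx": 0, "dy": 0, "dz": 0, "gripper": -1}]'

```text
clock: 6.12
tcp_pos: [0.4729, -0.2429, 0.0659]
orientation: [0.75, 3.048, 0.001]
contact_force: [6.1, -0.1, 1.4]
grip_width: 0.0134
gripper_force: 39.6
```

```bash
sed -i 's/o\["grip_width"\].round(4)/round(float(o["grip_width"]),4)/' h.py
python3 -c "from h import *;st()"
```

```text
6.125 [ 0.4729 -0.2429  0.0659] yaw_y 62.35 tilt [ 0.003  -0.0003] F [ 6.05 -0.08  1.39] M [-0.038 -1.104  0.048] q [ 0.87  0.59 -0.66  2.01  0.54  0.72  0.97] 0.0134 39.602919816970825
```

Request:
step_arm --moves '[{"rx": 0, "ry": 0, "rz": -2, "dx": 0, "dy": 0, "dz": 0, "gripper": -1}, {"rx": 0, "ry": 0, "rz": 0, "dx": 0, "dy": 0, "dz": 0, "gripper": -1}]'

```text
clock: 6.38
tcp_pos: [0.4729, -0.2429, 0.0659]
orientation: [0.702, 3.059, 0.002]
contact_force: [5.9, 0.7, 2.0]
grip_width: 0.0135
gripper_force: 46.3
```

```bash
python3 -c "from h import *;st()"
```

```text
6.375 [ 0.4729 -0.2429  0.0659] yaw_y 64.16 tilt [0.0032 0.0005] F [5.88 0.74 2.03] M [ 0.02  -1.151 -0.978] q [ 0.88  0.6  -0.66  2.01  0.55  0.72  1.  ] 0.0135 46.27053201198578
```

The moment jumped to about -1 N·m, so the knob is at its zero stop. I release, rise, and travel to the dish.

Request:
step_arm --moves '[{"rx": 0, "ry": 0, "rz": 0, "dx": 0, "dy": 0, "dz": 0, "gripper": 0.2}, {"rx": 0, "ry": 0, "rz": 0, "dx": 0, "dy": 0, "dz": 0, "gripper": 0.2}, {"rx": 0, "ry": 0, "rz": 0, "dx": 0, "dy": 0, "dz": 0, "gripper": 0.2}, {"rx": 0, "ry": 0, "rz": 0, "dx": 0, "dy": 0, "dz": -20, "gripper": 0.2}, {"rx": 0, "ry": 0, "rz": 0, "dx": 0, "dy": 0, "dz": -45, "gripper": 0.2}, {"rx": 0, "ry": 0, "rz": 0, "dx": 0, "dy": 0, "dz": -50, "gripper": 0.2}, {"rx": 0, "ry": 0, "rz": 0, "dx": 0, "dy": 0, "dz": -50, "gripper": 0.2}, {"rx": 0, "ry": 0, "rz": 0, "dx": 0, "dy": 0, "dz": -40, "gripper": 0.2}, {"rx": 0, "ry": 0, "rz": 0, "dx": 0, "dy": 0, "dz": -10, "gripper": 0.2}]'

```text
clock: 7.5
tcp_pos: [0.4726, -0.2428, 0.2843]
orientation: [0.695, 3.058, -0.003]
contact_force: [-1.0, -0.5, -0.8]
grip_width: 0.0513
gripper_force: 0.0
```

Request:
step_arm --moves '[{"rx": 0, "ry": 0, "rz": 0, "dx": 9, "dy": 22, "dz": 0, "gripper": 0.4}, {"rx": 0, "ry": 0, "rz": 0, "dx": 18, "dy": 44, "dz": 0, "gripper": 0.4}, {"rx": 0, "ry": 0, "rz": 0, "dx": 18, "dy": 44, "dz": 0, "gripper": 0.4}, {"rx": 0, "ry": 0, "rz": 0, "dx": 18, "dy": 44, "dz": 0, "gripper": 0.4}, {"rx": 0, "ry": 0, "rz": 0, "dx": 18, "dy": 44, "dz": 0, "gripper": 0.4}, {"rx": 0, "ry": 0, "rz": 0, "dx": 18, "dy": 44, "dz": 0, "gripper": 0.4}, {"rx": 0, "ry": 0, "rz": 0, "dx": 18, "dy": 44, "dz": 0, "gripper": 0.4}, {"rx": 0, "ry": 0, "rz": 0, "dx": 18, "dy": 44, "dz": 0, "gripper": 0.4}, {"rx": 0, "ry": 0, "rz": 0, "dx": 18, "dy": 44, "dz": 0, "gripper": 0.4}, {"rx": 0, "ry": 0, "rz": 0, "dx": 18, "dy": 44, "dz": 0, "gripper": 0.4}, {"rx": 0, "ry": 0, "rz": 0, "dx": 9, "dy": 22, "dz": 0, "gripper": 0.4}]'

```text
clock: 8.88
tcp_pos: [0.4981, 0.2345, 0.2803]
orientation: [-0.691, -3.063, -0.001]
contact_force: [-0.6, -0.5, -0.7]
grip_width: 0.0594
gripper_force: 0.0
```

Request:
step_arm --moves '[{"rx": 0, "ry": 0, "rz": 9.5, "dx": 0, "dy": 0, "dz": 0, "gripper": 0.4}, {"rx": 0, "ry": 0, "rz": 10, "dx": 0, "dy": 0, "dz": 0, "gripper": 0.4}, {"rx": 0, "ry": 0, "rz": 10, "dx": 0, "dy": 0, "dz": 0, "gripper": 0.4}, {"rx": 0, "ry": 0, "rz": 10, "dx": 0, "dy": 0, "dz": 0, "gripper": 0.4}, {"rx": 0, "ry": 0, "rz": 10, "dx": 0, "dy": 0, "dz": 0, "gripper": 0.4}, {"rx": 0, "ry": 0, "rz": 10, "dx": 0, "dy": 0, "dz": 0, "gripper": 0.4}, {"rx": 0, "ry": 0, "rz": 10, "dx": 0, "dy": 0, "dz": 0, "gripper": 0.4}, {"rx": 0, "ry": 0, "rz": 10, "dx": 0, "dy": 0, "dz": 0, "gripper": 0.4}, {"rx": 0, "ry": 0, "rz": 10, "dx": 0, "dy": 0, "dz": 0, "gripper": 0.4}, {"rx": 0, "ry": 0, "rz": 10, "dx": 0, "dy": 0, "dz": 0, "gripper": 0.4}, {"rx": 0, "ry": 0, "rz": 10, "dx": 0, "dy": 0, "dz": 0, "gripper": 0.4}, {"rx": 0, "ry": 0, "rz": 10, "dx": 0, "dy": 0, "dz": 0, "gripper": 0.4}, {"rx": 0, "ry": 0, "rz": 10, "dx": 0, "dy": 0, "dz": 0, "gripper": 0.4}, {"rx": 0, "ry": 0, "rz": 10, "dx": 0, "dy": 0, "dz": 0, "gripper": 0.4}, {"rx": 0, "ry": 0, "rz": 9.5, "dx": 0, "dy": 0, "dz": 0, "gripper": 0.4}, {"rx": 0, "ry": 0, "rz": 0, "dx": 0, "dy": 0, "dz": 0, "gripper": 0.4}]'

```text
clock: 10.88
tcp_pos: [0.4988, 0.2316, 0.2801]
orientation: [3.137, 0.15, -0.002]
contact_force: [-0.1, -0.1, -1.1]
grip_width: 0.0601
gripper_force: 0.0
```

Run:
```python
from h import *
st(); C=cam("wrist"); f=r.grab_frame("wrist"); np.savez("w4",*C); cv2.imwrite("pics/w4.png",f)
g=r.grab_frame("top"); cv2.imwrite("pics/top1.png",g); s=r.grab_frame("scene"); cv2.imwrite("pics/scene1.png",s)
cv2.imwrite("pics/v4.png",np.vstack([f,np.hstack([cv2.resize(x,(320,200)) for x in (g[195:240,355:427],s[225:290,180:284])])]))
```

```text
10.875 [0.4988 0.2316 0.2801] yaw_y -84.52 tilt [-0.0009 -0.0005] F [-0.09 -0.1  -1.07] M [ 0.032  0.002 -0.041] q [-0.15  0.29 -0.48  1.8   0.15  1.09 -2.16] 0.0601 0.0
```

View pics/v4.png

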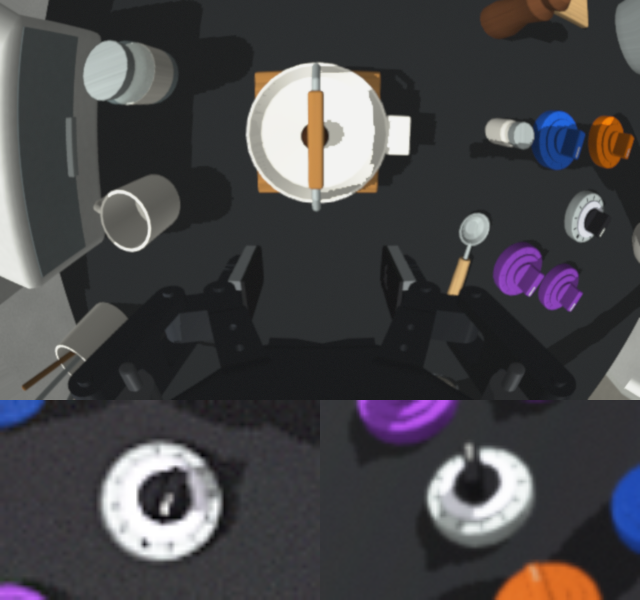

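The wrist view shows the dish with its bar from (316,92) to (316,188) and its ear to the right at (398,135). The timer crops show the line at its zero mark. Now I measure the bar.

Run:
```python
from h import *
d=np.load("w4.npz"); C=[d[k] for k in d.files]; f=cv2.imread("pics/w4.png"); hsv=cv2.cvtColor(f,cv2.COLOR_BGR2HSV)
x0,y0=285,75;hs=hsv[y0:205,x0:350]
m=((hs[...,0]<25)&(hs[...,1]>90)&(hs[...,2]>90)).astype(np.uint8)
c=max(cv2.findContours(m,cv2.RETR_EXTERNAL,cv2.CHAIN_APPROX_NONE)[0],key=cv2.contourArea)[:,0]+[x0,y0]
P=np.array([plane("wrist",p,.139,C)[:2] for p in c],np.float32)*1000
print("bar",cv2.minAreaRect(P)); l=cv2.fitLine(P,cv2.DIST_L2,0,.01,.01).ravel(); print(l,np.degrees(np.arctan2(l[1],l[0])))
# trivet: corners (z=.03)
m=((hsv[...,0]<25)&(hsv[...,1]>90)&(hsv[...,2]>60)).astype(np.uint8)[60:205,240:395]
c=np.vstack(cv2.findContours(m,cv2.RETR_EXTERNAL,cv2.CHAIN_APPROX_NONE)[0])[:,0]+[240,60]
print("trivet",cv2.minAreaRect(np.array([plane("wrist",p,.03,C)[:2] for p in c],np.float32)*1000))
# dish rim
m=((hsv[...,1]<60)&(hsv[...,2]>150)).astype(np.uint8)[55:210,240:388]
c=np.vstack(cv2.findContours(m,cv2.RETR_EXTERNAL,cv2.CHAIN_APPROX_NONE)[0])[:,0]+[240,55]
print("rim",cv2.minEnclosingCircle(np.array([plane("wrist",p,.058,C)[:2] for p in c],np.float32)*1000))
st()
```

```text
bar ((545.4715576171875, 241.91232299804688), (83.81118774414062, 14.455926895141602), 5.4332356452941895)
[9.9522442e-01 9.7613245e-02 5.4588995e+02 2.4140820e+02] 5.6017466
trivet ((545.8948974609375, 241.3069610595703), (150.03326416015625, 150.82666015625), 5.400534629821777)
rim ((541.4358520507812, 241.1269073486328), 83.72254943847656)
11.025 [0.4991 0.2316 0.2802] yaw_y -84.45 tilt [-0.0005 -0.0002] F [ 0.37 -0.3  -0.16] M [ 0.092 -0.043  0.009] q [-0.15  0.29 -0.48  1.8   0.15  1.09 -2.16] 0.0599 0.0
```

Request:
step_arm --grip_force 60 --moves '[{"rx": 0, "ry": 0, "rz": 0, "dx": 12, "dy": -1.5, "dz": 0, "gripper": 0.4}, {"rx": 0, "ry": 0, "rz": 0, "dx": 24, "dy": -2.5, "dz": 0, "gripper": 0.4}, {"rx": 0, "ry": 0, "rz": 0, "dx": 11.5, "dy": -1.3, "dz": 8, "gripper": 0.4}, {"rx": 0, "ry": 0, "rz": 0, "dx": 0, "dy": 0, "dz": 25, "gripper": 0.4}, {"rx": 0, "ry": 0, "rz": 0, "dx": 0, "dy": 0, "dz": 30, "gripper": 0.4}, {"rx": 0, "ry": 0, "rz": 0, "dx": 0, "dy": 0, "dz": 20, "gripper": 0.4}, {"rx": 0, "ry": 0, "rz": 0, "dx": 0, "dy": 0, "dz": 10, "gripper": 0.4}, {"rx": 0, "ry": 0, "rz": 0, "dx": 0, "dy": 0, "dz": 0, "gripper": 0.4}]'

```text
clock: 12.02
tcp_pos: [0.5459, 0.2413, 0.1866]
orientation: [3.138, 0.148, -0.002]
contact_force: [0.3, -0.3, 0.7]
grip_width: 0.0599
gripper_force: 0.0
```

Run:
```python
from h import *
st(); f=r.grab_frame("wrist"); print(proj("wrist",[.5458,.2415,.139]),proj("wrist",[.5458+.0428,.2415+.0041,.139]))
cv2.imwrite("pics/w5.png",f[50:400,140:500])
```

```text
12.025 [0.5459 0.2413 0.1866] yaw_y -84.61 tilt [-0.0014 -0.0005] F [ 0.26 -0.34  0.66] M [ 0.026 -0.054  0.02 ] q [-0.18  0.46 -0.44  1.79  0.24  0.95 -2.2 ] 0.0599 0.0
[321.59013621 236.27735545] [321.46892662 164.86889829]
```

View pics/w5.png

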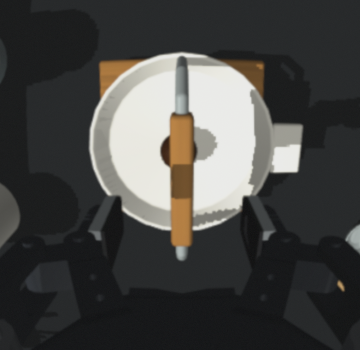

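The bar is centred between the fingers: its crop x is 182, against a finger midpoint of 181.5. Next I descend and close gently.

Request:
step_arm --grip_force 60 --moves '[{"rx": 0, "ry": 0, "rz": 0, "dx": 0, "dy": 0, "dz": 10, "gripper": 0.4}, {"rx": 0, "ry": 0, "rz": 0, "dx": 0, "dy": 0, "dz": 15, "gripper": 0.4}, {"rx": 0, "ry": 0, "rz": 0, "dx": 0, "dy": 0, "dz": 15, "gripper": 0.3}, {"rx": 0, "ry": 0, "rz": 0, "dx": 0, "dy": 0, "dz": 9, "gripper": 0.1}, {"rx": 0, "ry": 0, "rz": 0, "dx": 0, "dy": 0, "dz": 4.5, "gripper": -0.1}, {"rx": 0, "ry": 0, "rz": 0, "dx": 0, "dy": 0, "dz": 0, "gripper": -0.3}, {"rx": 0, "ry": 0, "rz": 0, "dx": 0, "dy": 0, "dz": 0, "gripper": -0.5}, {"rx": 0, "ry": 0, "rz": 0, "dx": 0, "dy": 0, "dz": 0, "gripper": -0.5}, {"rx": 0, "ry": 0, "rz": 0, "dx": 0, "dy": 0, "dz": 0, "gripper": -0.6}, {"rx": 0, "ry": 0, "rz": 0, "dx": 0, "dy": 0, "dz": 0, "gripper": -0.64}, {"rx": 0, "ry": 0, "rz": 0, "dx": 0, "dy": 0, "dz": 0, "gripper": -0.68}, {"rx": 0, "ry": 0, "rz": 0, "dx": 0, "dy": 0, "dz": 0, "gripper": -1}, {"rx": 0, "ry": 0, "rz": 0, "dx": 0, "dy": 0, "dz": 0, "gripper": -1}, {"rx": 0, "ry": 0, "rz": 0, "dx": 0, "dy": 0, "dz": 0, "gripper": -1}]'

```text
clock: 13.82
tcp_pos: [0.5463, 0.2413, 0.134]
orientation: [3.138, 0.147, 0.0]
contact_force: [-0.9, -1.9, 5.8]
grip_width: 0.0128
gripper_force: 59.4
```

```bash
python3 -c "from h import *;st()"
```

```text
13.825 [0.5463 0.2413 0.134 ] yaw_y -84.64 tilt [ 0.0002 -0.0002] F [-0.86 -1.9   5.8 ] M [-0.368  0.273  0.001] q [-0.2   0.52 -0.42  1.83  0.28  0.85 -2.23] 0.0128 59.42594289779663
```

Request:
step_arm --moves '[{"rx": 0, "ry": 0, "rz": 0, "dx": 0, "dy": 0, "dz": -0.5, "gripper": -1}, {"rx": 0, "ry": 0, "rz": 0, "dx": 0, "dy": 0, "dz": -0.5, "gripper": -1}, {"rx": 0, "ry": 0, "rz": 0, "dx": 0, "dy": 0, "dz": -1, "gripper": -1}, {"rx": 0, "ry": 0, "rz": 0, "dx": 0, "dy": 0, "dz": -1.5, "gripper": -1}, {"rx": 0, "ry": 0, "rz": 0, "dx": 0, "dy": 0, "dz": -2, "gripper": -1}, {"rx": 0, "ry": 0, "rz": 0, "dx": 0, "dy": 0, "dz": -3, "gripper": -1}, {"rx": 0, "ry": 0, "rz": 0, "dx": 0, "dy": 0, "dz": -4, "gripper": -1}, {"rx": 0, "ry": 0, "rz": 0, "dx": 0, "dy": 0, "dz": -5, "gripper": -1}, {"rx": 0, "ry": 0, "rz": 0, "dx": 0, "dy": 0, "dz": -4, "gripper": -1}, {"rx": 0, "ry": 0, "rz": 0, "dx": 0, "dy": 0, "dz": -2, "gripper": -1}, {"rx": 0, "ry": 0, "rz": 0, "dx": 0, "dy": 0, "dz": -1, "gripper": -1}, {"rx": 0, "ry": 0, "rz": 0, "dx": 0, "dy": 0, "dz": 0, "gripper": -1}]'

```text
clock: 15.32
tcp_pos: [0.5462, 0.2413, 0.1583]
orientation: [3.138, 0.147, -0.0]
contact_force: [-0.3, 0.1, -4.7]
grip_width: 0.0132
gripper_force: 58.4
```

Run:
```python
from h import *
st(); f=r.grab_frame("wrist"); s=r.grab_frame("scene"); cv2.imwrite("pics/w6.png",np.hstack([f[50:350,160:480],cv2.resize(s[135:225,325:445],(400,300))]))
```

```text
15.325 [0.5462 0.2413 0.1583] yaw_y -84.63 tilt [-0.     -0.0001] F [-0.33  0.08 -4.69] M [ 0.026 -0.036 -0.005] q [-0.19  0.49 -0.43  1.81  0.26  0.9  -2.22] 0.0132 58.393099308013916
```

View pics/w6.png

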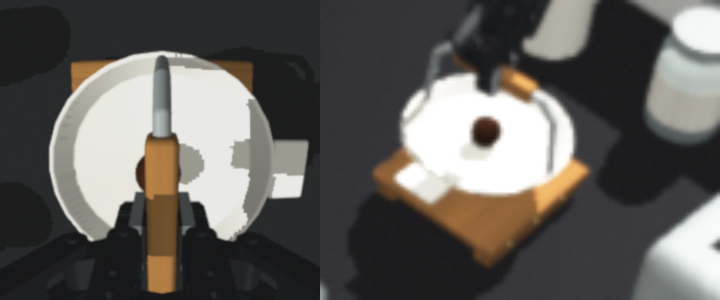

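The dish hangs level, clear of the trivet, with the truffle in the middle at scene crop (486,130). That was the tenth and last picture, so from here I check with numbers only.

Request:
step_arm --moves '[{"rx": 0, "ry": 0, "rz": 0, "dx": 0, "dy": 0, "dz": -1, "gripper": -1}, {"rx": 0, "ry": 0, "rz": 0, "dx": 0, "dy": 0, "dz": -2, "gripper": -1}, {"rx": 0, "ry": 0, "rz": 0, "dx": 0, "dy": 0, "dz": -3, "gripper": -1}, {"rx": 0, "ry": 0, "rz": 0, "dx": 0, "dy": 0, "dz": -4, "gripper": -1}, {"rx": 0, "ry": 0, "rz": 0, "dx": 0, "dy": 0, "dz": -5, "gripper": -1}, {"rx": 0, "ry": 0, "rz": 0, "dx": 0, "dy": 0, "dz": -6, "gripper": -1}, {"rx": 0, "ry": 0, "rz": 0, "dx": 0, "dy": 0, "dz": -6, "gripper": -1}, {"rx": 0, "ry": 0, "rz": 0, "dx": 0, "dy": 0, "dz": -6, "gripper": -1}, {"rx": 0, "ry": 0, "rz": 0, "dx": 0, "dy": 0, "dz": -6, "gripper": -1}, {"rx": 0, "ry": 0, "rz": 0, "dx": 0, "dy": 0, "dz": -6, "gripper": -1}, {"rx": 0, "ry": 0, "rz": 0, "dx": 0, "dy": 0, "dz": -6, "gripper": -1}, {"rx": 0, "ry": 0, "rz": 0, "dx": 0, "dy": 0, "dz": -6, "gripper": -1}, {"rx": 0, "ry": 0, "rz": 0, "dx": 0, "dy": 0, "dz": -6, "gripper": -1}, {"rx": 0, "ry": 0, "rz": 0, "dx": 0, "dy": 0, "dz": -5, "gripper": -1}, {"rx": 0, "ry": 0, "rz": 0, "dx": 0, "dy": 0, "dz": -4, "gripper": -1}, {"rx": 0, "ry": 0, "rz": 0, "dx": 0, "dy": 0, "dz": -3, "gripper": -1}, {"rx": 0, "ry": 0, "rz": 0, "dx": 0, "dy": 0, "dz": -1, "gripper": -1}, {"rx": 0, "ry": 0, "rz": 0, "dx": 0, "dy": 0, "dz": 0, "gripper": -1}, {"rx": 0, "ry": 0, "rz": 0, "dx": 0, "dy": 0, "dz": 0, "gripper": -1}]'

```text
clock: 17.8
tcp_pos: [0.5461, 0.2413, 0.2341]
orientation: [3.138, 0.147, -0.0]
contact_force: [-0.3, 0.6, -5.0]
grip_width: 0.0129
gripper_force: 58.4
```

```bash
cat >> h.py <<'E'
def truf():
    o=r.get_obs(); R=cv2.Rodrigues(o["orientation"])[0]; c=o["tcp_pos"]+R[:,2]*.003; b=c-[0,0,.1]  # dish underside
    for n in("scene","top"):
        f=r.grab_frame(n); h=cv2.cvtColor(f,cv2.COLOR_BGR2HSV); e=proj(n,b+[0,0,.024]); u,v=e.astype(int); w=14
        k=h[v-w:v+w,u-w:u+w]; m=((k[...,2]<110)&(k[...,1]>90)&(k[...,0]<20)).astype(np.uint8)
        _,_,s,q=cv2.connectedComponentsWithStats(m); 
        i=1+np.argmax(s[1:,4]); p=q[i]+[u-w,v-w]; print(n,"area",s[i,4],"truffle-centre offset mm",((plane(n,p,b[2]+.024)-b)[:2]*1000).round(1))
E
python3 -c "from h import *;st();truf()"
```

```text
17.8 [0.5461 0.2413 0.2341] yaw_y -84.63 tilt [-0.0003 -0.0002] F [-0.31  0.6  -4.96] M [0.087 0.036 0.075] q [-0.17  0.41 -0.46  1.74  0.2   1.04 -2.17] 0.0129 58.394129276275635
scene area 47 truffle-centre offset mm [-3.7  2.5]Traceback (most recent call last):
  File "<string>", line 1, in <module>
    from h import *;st();truf()
                         ~~~~^^
  File "h.py", line 33, in truf
    i=1+np.argmax(s[1:,4]); p=q[i]+[u-w,v-w]; print(n,"area",s[i,4],"truffle-centre offset mm",((plane(n,p,b[2]+.024)-b)[:2]*1000).round(1))
        ~~~~~~~~~^^^^^^^^^
    return _wrapfunc(a, 'argmax', axis=axis, out=out, **kwds)
    return bound(*args, **kwds)
ValueError: attempt to get argmax of an empty sequence
```

Request:
step_arm --moves '[{"rx": 0, "ry": 0, "rz": -0.3, "dx": 0, "dy": 0, "dz": 0, "gripper": -1}, {"rx": 0, "ry": 0, "rz": -0.7, "dx": 0, "dy": 0, "dz": 0, "gripper": -1}, {"rx": 0, "ry": 0, "rz": -1.2, "dx": 0, "dy": 0, "dz": 0, "gripper": -1}, {"rx": 0, "ry": 0, "rz": -1.8, "dx": 0, "dy": 0, "dz": 0, "gripper": -1}, {"rx": 0, "ry": 0, "rz": -2.4, "dx": 0, "dy": 0, "dz": 0, "gripper": -1}, {"rx": 0, "ry": 0, "rz": -3, "dx": 0, "dy": 0, "dz": 0, "gripper": -1}, {"rx": 0, "ry": 0, "rz": -3, "dx": 0, "dy": 0, "dz": 0, "gripper": -1}, {"rx": 0, "ry": 0, "rz": -3, "dx": 0, "dy": 0, "dz": 0, "gripper": -1}, {"rx": 0, "ry": 0, "rz": -3, "dx": 0, "dy": 0, "dz": 0, "gripper": -1}, {"rx": 0, "ry": 0, "rz": -3, "dx": 0, "dy": 0, "dz": 0, "gripper": -1}, {"rx": 0, "ry": 0, "rz": -3, "dx": 0, "dy": 0, "dz": 0, "gripper": -1}, {"rx": 0, "ry": 0, "rz": -3, "dx": 0, "dy": 0, "dz": 0, "gripper": -1}, {"rx": 0, "ry": 0, "rz": -3, "dx": 0, "dy": 0, "dz": 0, "gripper": -1}, {"rx": 0, "ry": 0, "rz": -3, "dx": 0, "dy": 0, "dz": 0, "gripper": -1}, {"rx": 0, "ry": 0, "rz": -3, "dx": 0, "dy": 0, "dz": 0, "gripper": -1}, {"rx": 0, "ry": 0, "rz": -3, "dx": 0, "dy": 0, "dz": 0, "gripper": -1}, {"rx": 0, "ry": 0, "rz": -3, "dx": 0, "dy": 0, "dz": 0, "gripper": -1}, {"rx": 0, "ry": 0, "rz": -3, "dx": 0, "dy": 0, "dz": 0, "gripper": -1}]'

```text
clock: 20.15
tcp_pos: [0.5463, 0.2413, 0.2343]
orientation: [2.836, 1.351, 0.0]
contact_force: [0.8, -0.3, -4.3]
grip_width: 0.013
gripper_force: 58.4
```

Request:
step_arm --moves '[{"rx": 0, "ry": 0, "rz": -3, "dx": 0, "dy": 0, "dz": 0, "gripper": -1}, {"rx": 0, "ry": 0, "rz": -3, "dx": 0, "dy": 0, "dz": 0, "gripper": -1}, {"rx": 0, "ry": 0, "rz": -3, "dx": 0, "dy": 0, "dz": 0, "gripper": -1}, {"rx": 0, "ry": 0, "rz": -3, "dx": 0, "dy": 0, "dz": 0, "gripper": -1}, {"rx": 0, "ry": 0, "rz": -3, "dx": 0, "dy": 0, "dz": 0, "gripper": -1}, {"rx": 0, "ry": 0, "rz": -3, "dx": 0, "dy": 0, "dz": 0, "gripper": -1}, {"rx": 0, "ry": 0, "rz": -3, "dx": 0, "dy": 0, "dz": 0, "gripper": -1}, {"rx": 0, "ry": 0, "rz": -3, "dx": 0, "dy": 0, "dz": 0, "gripper": -1}, {"rx": 0, "ry": 0, "rz": -3, "dx": 0, "dy": 0, "dz": 0, "gripper": -1}, {"rx": 0, "ry": 0, "rz": -3, "dx": 0, "dy": 0, "dz": 0, "gripper": -1}, {"rx": 0, "ry": 0, "rz": -3, "dx": 0, "dy": 0, "dz": 0, "gripper": -1}, {"rx": 0, "ry": 0, "rz": -3, "dx": 0, "dy": 0, "dz": 0, "gripper": -1}, {"rx": 0, "ry": 0, "rz": -2.8, "dx": 0, "dy": 0, "dz": 0, "gripper": -1}, {"rx": 0, "ry": 0, "rz": -2.2, "dx": 0, "dy": 0, "dz": 0, "gripper": -1}, {"rx": 0, "ry": 0, "rz": -1.7, "dx": 0, "dy": 0, "dz": 0, "gripper": -1}, {"rx": 0, "ry": 0, "rz": -1.1, "dx": 0, "dy": 0, "dz": 0, "gripper": -1}, {"rx": 0, "ry": 0, "rz": -0.6, "dx": 0, "dy": 0, "dz": 0, "gripper": -1}, {"rx": 0, "ry": 0, "rz": -0.2, "dx": 0, "dy": 0, "dz": 0, "gripper": -1}, {"rx": 0, "ry": 0, "rz": 0, "dx": 0, "dy": 0, "dz": 0, "gripper": -1}, {"rx": 0, "ry": 0, "rz": 0, "dx": 0, "dy": 0, "dz": 0, "gripper": -1}]'

```text
clock: 22.65
tcp_pos: [0.5462, 0.2414, 0.2343]
orientation: [2.115, 2.323, -0.0]
contact_force: [1.0, -0.4, -4.4]
grip_width: 0.0129
gripper_force: 58.4
```

Run:
```python
from h import *
st()
try: truf()
except Exception as e: print("no truffle seen in top (hidden by gripper)")
g=r.grab_frame("top"); s=r.grab_frame("scene"); cv2.imwrite("pics/top9.png",g); cv2.imwrite("pics/scene9.png",s)
o=r.get_obs(); z=o["tcp_pos"][2]-.103+.025; c=o["tcp_pos"]
# ear search: brightness on ring r=95 mm around the dish axis
for n,f in(("top",g),("scene",s)):
    a=[k for k in range(-180,180,5) if (lambda q:f[int(q[1]),int(q[0])].min()>130)(proj(n,[c[0]+.095*np.cos(np.radians(k)),c[1]+.095*np.sin(np.radians(k)),z]))]; print(n,"bright angles",a)
# level: rim-edge extent not needed; wrist moment above
```

```text
22.65 [0.5462 0.2414 0.2343] yaw_y 5.37 tilt [ 0. -0.] F [ 0.97 -0.39 -4.37] M [-0.02   0.012 -0.031] q [ 0.07  0.48 -0.79  1.73  0.38  1.09 -0.75] 0.0129 58.397873640060425
scene area 48 truffle-centre offset mm [-3.  -3.4]
no truffle seen in top (hidden by gripper)
top bright angles [-155, -150, -145, -140, -135, -130, -125, -120, -115, -110, -105, -100, -95, -90, -85, 5, 10, 15, 20, 25, 30, 35, 40, 45, 50, 55, 60, 65, 70]
scene bright angles [-5, 0, 5, 10, 15, 20, 80, 85, 90, 95, 100, 110]
```

Request:
step_arm --moves '[{"rx": 0, "ry": 0, "rz": 0, "dx": 0, "dy": 0, "dz": 0, "gripper": -1}, {"rx": 0, "ry": 0, "rz": 0, "dx": 0, "dy": 0, "dz": 0, "gripper": -1}, {"rx": 0, "ry": 0, "rz": 0, "dx": 0, "dy": 0, "dz": 0, "gripper": -1}, {"rx": 0, "ry": 0, "rz": 0, "dx": 0, "dy": 0, "dz": 0, "gripper": -1}, {"rx": 0, "ry": 0, "rz": 0, "dx": 0, "dy": 0, "dz": 0, "gripper": -1}, {"rx": 0, "ry": 0, "rz": 0, "dx": 0, "dy": 0, "dz": 0, "gripper": -1}]'

```text
clock: 23.6
tcp_pos: [0.5462, 0.2414, 0.2343]
orientation: [-2.115, -2.323, -0.0]
contact_force: [1.1, 0.3, -4.2]
grip_width: 0.0132
gripper_force: 58.4
```

Run:
```python
from h import *
st()
try: truf()
except ValueError: pass
print(r.hand_in())
```

```text
23.6 [0.5462 0.2414 0.2343] yaw_y 5.37 tilt [0. 0.] F [ 1.07  0.31 -4.2 ] M [ 0.019 -0.037 -0.024] q [ 0.07  0.48 -0.79  1.73  0.38  1.09 -0.75] 0.0132 58.39874088764191
scene area 48 truffle-centre offset mm [-3.  -3.4]
the job is handed in; nothing more can be done
None
```

The job is handed in at about 24 s: the timer knob is back against its zero stop, and the dish is held level and still about 10 cm above the trivet, turned 90° anticlockwise with its ear pointing away from the robot and the truffle measured within about 5 mm of centre.

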